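# Hold down the recessed reset button of the red gas-valve module

### The job

The gas-valve module with the red collar has to be reset: take the red-handled screwdriver out of the wooden tool block by its handle, reach its blade straight down through the round opening in the red collar and press the recessed button in there down, firmly but without forcing it. Hold the button down for a good two seconds and finish like that, with the screwdriver still gripped by its handle and still holding the button down. Do not press the buttons of the blue and yellow modules, and leave everything else standing where it is.

Things in the scene. Friction and masses are not known exactly. Their poses are not given: they have to be found in the camera images.
- screwdriver: Slot screwdriver, 176 mm long, about 60 g, red handle 24 mm thick and 86 mm long, straight steel shank 6 mm thick and 90 mm long. It stands upright in the tool block, blade down. Its own y axis points along the tool from blade to handle (up at the start). The origin lies half way along the tool, 11.5 mm beside its centre line; the centre line lies at own z = +11.5 mm.
- screwdriver_tip (a point): End of the screwdriver's blade, on its centre line; the shank above it is 6 mm thick for 90 mm, then the handle begins.
- screwdriver_grip (a point): Middle of the red handle, on the tool's centre line, 133 mm from the blade's end; the handle reaches about 43 mm to both sides of this point along the tool and can be gripped across its 24 mm from any side.
- tool_block: Wooden block 44 x 124 x 62 mm, fixed, in a sheet-metal cover with a 52 mm rim; origin under its centre, y along its length. Three holes 50 mm deep: the screwdriver stands in that at y +42 mm (8 mm wide; lift it out straight up), a fixed pen, top about 155 mm over the table, in that at y -42 mm. Fingers closing along the block's x stay clear of the pen.
- red_module: The module to be reset: light grey box 84 x 62 x 48 mm, fixed to the worktop, with a red square collar of 34 mm on its top, 4 mm high; origin at the centre of its underside, z up. The blue and yellow modules are the same but for the colour; any of the three places may hold any of them. Two fixed steel cylinders 207 mm high stand about 0.1 m behind the farthest place.
- red_opening (a point): Centre of the mouth of the round opening in the red collar, at the collar's top, 52 mm above the worktop. The opening is 15 mm in diameter and vertical, widened to 19 mm over its top 2 mm. The button's face (12 mm across) lies 26 mm below this point.
- red_button (a joint): Travel of the red module's recessed button in m: 0 = up (rest), 0.008 = bottomed; it moves straight down. A spring returns it: 2 N to start it, 5.2 N to bottom it. Counts as down beyond 0.005.
- blue_opening (a point): The same point on the module with the blue collar. Not to be pressed.
- blue_button (a joint): Travel of the blue module's button in m, 0 = up. Not to be pressed.
- yellow_opening (a point): The same point on the module with the yellow collar. Not to be pressed.
- yellow_button (a joint): Travel of the yellow module's button in m, 0 = up. Not to be pressed.
- vial_blue: Bystander: small glass vial with a blue cap, 28 mm across, 58 mm high, loose; origin at its foot.
- vial_white: Bystander: small glass vial with a white cap, 28 mm across, 58 mm high, loose; origin at its foot.
- vial_black: Bystander: small glass vial with a black cap, 23 mm across, 46 mm high, loose; origin at its foot.
- flow_meter: Bystander: handheld flow meter, 118 x 62 x 28 mm, loose, lying in the sheet-metal cover; origin at the centre of its underside.

How it is judged (in metres and radians):
On the way, in this order (a step that is already met when the one before it is completed fails the run):
1. the screwdriver is gripped and lifted clear of the tool block (height (world z) of screwdriver_tip above 0.07 m and contact force between the fingers and screwdriver above 1 N), for 0.1 s.
2. the screwdriver's blade, put through the red collar's opening, holds the button down for 1.5 s (value of joint red_button above 0.005 m and horizontal distance between screwdriver_tip and red_opening below 0.01 m and z of screwdriver_tip in the frame of red_opening below -0.025 m and contact force between screwdriver and red_module above 1 N), for 1.5 s.
At the end, for the whole second after the job is handed in: The screwdriver's blade, inside the red opening (within 10 mm of its centre line, 25 mm or more below its mouth), holds the red button over 5 mm down with more than 1 N; the screwdriver is still and gripped by its handle (grasp point within 55 mm of the handle's middle) (all of step 2 and contact force between the fingers and screwdriver above 1 N and distance between the grasp point and screwdriver_grip below 0.055 m and linear speed of screwdriver below 0.03 m/s); the arm keeps its last pose, push and grip.
It fails at once if the blue or the yellow button is pressed (more than 3 mm) (value of joint any of blue_button, yellow_button above 0.003 m).
It fails at once if the red module is forced: more than 40 N from the screwdriver (contact force between screwdriver and red_module above 40 N).
It fails at once if a vial or the flow meter is moved by more than 30 mm (distance of any of vial_blue, vial_white, vial_black, flow_meter from where it was at the start of the episode above 0.03 m).
It also fails if it takes over 42 s, if anything falls off the work surface, if the arm or the gripper's body presses on something with over 40 N, if the wrist force passes 120 N, or if a joint passes its speed limit or range.

### The arm

A 6-joint arm with a two-finger parallel gripper is mounted at the origin on a cart in front of the work surface, level with it; the furniture and walls round the work are solid. World frame = base frame: x ahead of the robot, y to its left, z up, the work surface at z = 0. Lengths are in mm, angles in rad, forces in N, time in s.
With the tool pointing down it reaches from about 300 to 750 mm from the base axis. Payload 8.5 kg.
Tool frame: the origin (TCP) lies midway between the tips of the shut fingers; the grasp point (between the pads) lies 19 mm behind it; z points along the fingers, y is the line along which they close (so a half turn about z gives the same grasp; the last joint's range is limited). The gripper opens to 88 mm and grips with 3 to 60 N. Pads are 18 mm wide; open, the fingers measure 123 mm over their backs; the gripper's body (75 mm by 187 mm) begins 45 mm behind the grasp point.
Start: joints at [-1.365, 0.381, 1.297, -0, 1.464, -0.215], TCP at [224.662, -502.003, 238.748] pointing down, gripper open.
Joint ranges: [-3.11, 3.11], [-0.89, 2.33], [0.22, 2.48], [-1.42, 4.56], [0.17, 2.85], [-2.88, 2.88]. Speed limits (rad/s): [2.39, 2.39, 3.14, 3.14, 3.14, 3.14].

### API

Orientations are given as [roll, pitch, yaw] about the fixed x, y, z axes, in that order (R = Rz(yaw) Ry(pitch) Rx(roll)).
In Python, from station import sense, imaging, env gives the robot as it stands.
- The arm moves only by the tool drive_tool, never from a script. Its argument "rows" is a list of rows, each a list of 3 entries, a list of its own where there are three numbers: the shift along the tool's x, y, z in units of 25 mm (1.0 is 25 mm), then the turn, a rotation vector about the tool's x, y, z in units of 6 degrees (1.0 is 6 degrees), then the finger opening in mm, from 0 to 88.1. A call has 1 to 12 rows; each row is the pose to reach, as a shift and turn from the pose commanded when the call began, along the tool's axes at that moment; what a row does not reach only later rows make up. A row lasts 1/12 s, in which the tool goes at most 41.7 mm and 7.16 degrees, less where a joint would pass 70% of its speed; a pose out of reach is approached as far as the arm can. A call with a gripper value outside its range is refused whole. The fingers move at their own pace and stop on an object; the grip force is fixed at half the most. Time passes only in rows, so rows that repeat a pose let the fingers close. It gives the time, the measured TCP pose, the force, the opening and the grip force at its end, in the units of the state.
- sense(): the state, without advancing time (a new reading comes with each control period).
- imaging.snapshot(name): name is "scene" or "top" or "wrist"; returns a dict with "img" (400x640x3 uint8, red, green, blue), "fx", "fy", "cx", "cy" (pixels), "cam_to_world" (4x4, takes a point from camera to world coordinates); the wrist camera has in their place "T_tool_cam" (4x4, takes a point from camera to tool coordinates, whose origin is the TCP and whose axes are the flange's). Camera axes: x right, y down, z forward; pixel columns grow to the right and rows downward; lengths in mm; the calibration is good to about 2 mm. A picture is of the moment at which its call begins: read the wrist's pose just before it. There is no depth.
- env.job_done(): hands the job in; it is judged then, once.
The state is a dict: "time_s": time; "joint_pos": joint angles; "qd": joint speeds; "joint_efforts": joint torques, N m; "tool_pos": TCP position; "eef_rot": TCP orientation; "ft_force": force on the tool from outside, world axes, zero at the start; "moment": the same for the moment, N m; "opening": finger opening in mm; "grasp_force": force on a finger pad.
Only numpy, scipy, OpenCV 4.12 (cv2) and the standard library are available. Lean on these libraries where they do the work, as an engineer would, in place of code of your own. Each camera call takes 0.05 s, during which the arm holds its last target. There are 200 camera calls.

## Working session

There is one attempt and no reset: what is moved stays moved. The work goes in short steps, Python scripts to look and compute and a tool call to move; the robot and the scene stay as the last step left them, time stands still between calls to the robot, and variables do not carry over. Pictures are saved under pics/ and viewed, at most 10 in all, crops included, and the job is handed in when it is done.

Besides the shell and the picture viewer there is one more tool, called after ">>>" by a JSON object that holds its "name" and its "arguments". drive_tool: Moves the arm, as the interface text tells. Its arguments: {"type":"object","properties":{"rows":{"type":"array","items":{"type":"array"}}},"required":["rows"]}

```bash
mkdir -p pics; cat > h.py <<'E'
import numpy as np, cv2
from station import sense, imaging, env
def snap(n,f):
    s=sense(); d=imaging.snapshot(n); cv2.imwrite('pics/'+f,d['img'][:,:,::-1])
    np.save('pics/'+f+'.npy',{k:v for k,v in d.items()}|{'s':s},allow_pickle=True); return d,s
E
python3 - <<'E'
from h import *
s=sense();print(s)
for n in('scene','top'):
    d,_=snap(n,n+'1.png');print(n,d['fx'],d['cx'],d['cy'],np.round(d['cam_to_world'],3).tolist())
E
```

```text
{'time_s': 0.0, 'joint_pos': array([-1.36529793e+00,  3.81192560e-01,  1.29825884e+00, -2.41216828e-05,
        1.46362179e+00, -2.15303930e-01]), 'qd': array([ 2.87349942e-04,  3.87546626e-05,  1.84314601e-04, -1.03504305e-03,
        9.22798453e-04, -2.09529911e-04]), 'joint_efforts': array([-1.45139769e-03, -4.37934709e+01, -2.24556595e+01,  7.12710852e-02,
        3.52873059e-02, -1.06516909e-04]), 'tool_pos': array([ 224.60100266, -501.73343593,  238.14027551]), 'eef_rot': array([-3.14014118e+00, -2.92881745e-04,  4.20804708e-01]), 'ft_force': array([ 0.42910683, -0.9503826 , -0.12615317]), 'moment': array([ 0.00343705, -0.00327989,  0.01966644]), 'grasp_force': 0.0, 'opening': 88.1627666466173}
scene 448.4938452038007 321.57563519270224 204.83070861765103 [[-0.845, -0.241, 0.478, 94.48], [-0.535, 0.417, -0.735, 710.265], [-0.022, -0.877, -0.481, 587.416], [0.0, 0.0, 0.0, 1.0]]
top 407.906642772712 314.392844466641 204.70090784934922 [[0.028, -0.98, 0.199, 345.413], [-1.0, -0.029, -0.002, -1.385], [0.008, -0.198, -0.98, 1080.216], [0.0, 0.0, 0.0, 1.0]]
```

View pics/top1.png

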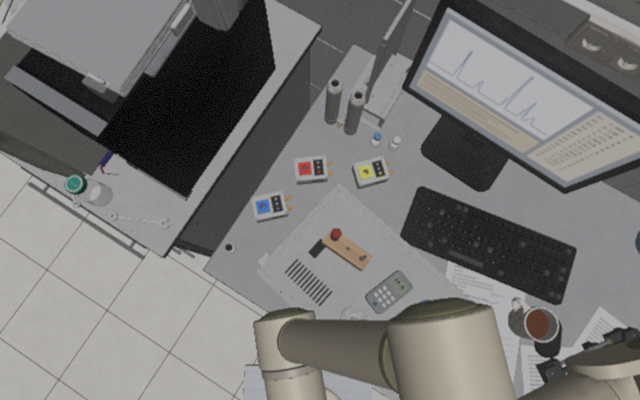

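View pics/scene1.png

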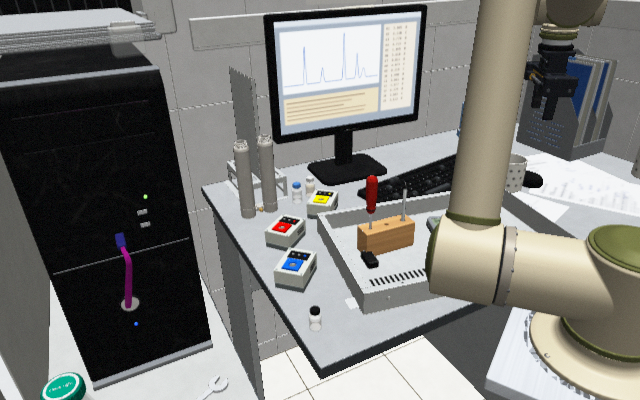

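```bash
cat >> h.py <<'E'
def load(f): return np.load('pics/'+f+'.npy',allow_pickle=True).item()
def ray(d,u,v,T=None):
    T=d['cam_to_world'] if T is None else T
    r=T[:3,:3]@[(u-d['cx'])/d['fx'],(v-d['cy'])/d['fy'],1]; return T[:3,3],r
def atz(d,u,v,z,T=None):
    o,r=ray(d,u,v,T); return (o+r*(z-o[2])/r[2])
def tri(a,b):
    (o,r),(p,q)=a,b; t=np.linalg.lstsq(np.c_[r,-q],p-o,rcond=None)[0]
    x,y=o+r*t[0],p+q*t[1]; return (x+y)/2,np.linalg.norm(x-y)
def blobs(im,lo1,hi1,roi,s=120,v=60,minA=15):
    h=cv2.cvtColor(im,cv2.COLOR_RGB2HSV); H=h[...,0]
    m=((H>=lo1)&(H<=hi1)) if lo1<=hi1 else ((H>=lo1)|(H<=hi1))
    m=(m&(h[...,1]>s)&(h[...,2]>v)).astype(np.uint8); k=np.zeros_like(m); x0,y0,x1,y1=roi;k[y0:y1,x0:x1]=1
    n,l,st,c=cv2.connectedComponentsWithStats(m*k)
    return [(c[i].round(1).tolist(),st[i].tolist()) for i in range(1,n) if st[i][4]>=minA]
E
python3 - <<'E'
from h import *
t=load('top1.png');s=load('scene1.png')
print('red',blobs(t['img'],170,8,(240,120,420,290)),blobs(s['img'],170,8,(240,150,430,290)))
print('wood',blobs(t['img'],8,22,(310,215,390,280),70),blobs(s['img'],8,22,(340,200,430,270),70))
print(np.round([atz(t,336,235,188),atz(t,305,168,52),atz(t,364,258,155),atz(t,270,206,52),atz(t,370,171,52)]))
for n,d,r in(('t',t,(230,120,400,290)),('s',s,(260,150,430,310))):
    x0,y0,x1,y1=r; cv2.imwrite(f'pics/c{n}.png',cv2.resize(d['img'][y0:y1,x0:x1,::-1],None,fx=3.4,fy=3.4,interpolation=2))
a=cv2.imread('pics/ct.png');b=cv2.imread('pics/cs.png');h=max(a.shape[0],b.shape[0])
c=np.hstack([cv2.resize(x,(400,int(400*x.shape[0]/x.shape[1])))[:370] for x in (a,b)]);cv2.imwrite('pics/c1.png',c);print(c.shape)
E
```

```text
red [([304.4, 168.1], [299, 162, 12, 13, 116]), ([336.0, 233.0], [332, 229, 9, 9, 65])] [([371.2, 192.3], [366, 175, 12, 39, 369]), ([281.6, 226.4], [272, 221, 20, 12, 137])]
wood [([346.9, 250.2], [322, 229, 50, 41, 744])] [([385.8, 234.8], [357, 214, 58, 42, 1735])]
[[ 460.  -53.  188.]
 [ 651.   24.   52.]
 [ 414. -119.  155.]
 [ 547.  110.   52.]
 [ 648. -147.   52.]]
(370, 800, 3)
```

View pics/c1.png

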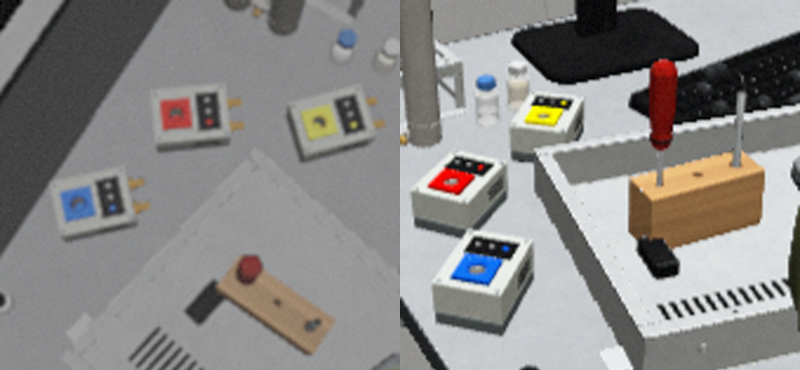

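```bash
python3 - <<'E'
from h import *
t=load('top1.png');s=load('scene1.png')
r=np.round
print('red tri',tri(ray(t,304.6,168.5),ray(s,282,227)),atz(t,304.6,168.5,52),atz(s,282,227,52))
print('sd foot',atz(s,370.5,229,62),'pen foot',atz(s,403.6,220.5,62))
print('sd mid', tri(ray(t,336,233),ray(s,371.7,178)))
print('wood top', [atz(t,230+u/2.353,120+v/2.353,62) for u,v in((218,287),(336,320),(318,352))])
print('cyl tops',[atz(t,u,v,207) for u,v in((335,84),(358,97))], [atz(s,u,v,207) for u,v in((240,146),(265,140))])
E
```

```text
red tri (array([649.96219939,  24.71198136,  50.77708206]), np.float64(0.11917595023453478)) [649.65497943  24.7097247   52.        ] [648.63038301  26.26572211  52.        ]
sd foot [463.74348664 -53.29229804  62.        ] pen foot [ 415.62064196 -123.807473     62.        ]
sd mid (array([464.56489832, -52.67652711, 186.42032222]), np.float64(0.6282569650320696))
wood top [array([457.26461962, -26.959664  ,  62.        ]), array([ 425.97419014, -152.47294929,   62.        ]), array([ 391.99429727, -133.55933472,   62.        ])]
cyl tops [array([809.91064334, -43.1023377 , 207.        ]), array([779.05117177, -96.81717258, 207.        ])] [array([791.54028369, -17.41602645, 207.        ]), array([764.92540889, -77.49390349, 207.        ])]
```

>>> {"name": "drive_tool", "arguments": {"rows": [[[16,-12.5,-1.6],[0,0,-5.5],88],[[16,-12.5,-1.6],[0,0,-5.5],88],[[16,-12.5,-1.6],[0,0,-5.5],88],[[16,-12.5,-1.6],[0,0,-5.5],88],[[16,-12.5,-1.6],[0,0,-5.5],88],[[16,-12.5,-1.6],[0,0,-5.5],88],[[16,-12.5,-1.6],[0,0,-5.5],88],[[16,-12.5,-1.6],[0,0,-5.5],88],[[16,-12.5,-1.6],[0,0,-5.5],88],[[16,-12.5,-1.6],[0,0,-5.5],88],[[16,-12.5,-1.6],[0,0,-5.5],88],[[16,-12.5,-1.6],[0,0,-5.5],88]]}}

```text
time_s: 1.1
tool_pos: [458.2, -59.3, 278.1]
eef_rot: [-3.141, 0.0, 0.997]
ft_force: [0.6, -1.8, 0.5]
opening: 87.9
grasp_force: 0.0
```

>>> {"name": "drive_tool", "arguments": {"rows": [[[0,0,0],[0,0,0],88],[[0,0,0],[0,0,0],88],[[0,0,0],[0,0,0],88]]}}

```text
time_s: 1.35
tool_pos: [457.6, -61.6, 277.7]
eef_rot: [-3.141, 0.0, 0.997]
ft_force: [-0.2, -0.2, 0.4]
opening: 88.0
grasp_force: 0.0
```

```bash
python3 - <<'E'
from h import *
d,s=snap('wrist','w1.png'); print(s['tool_pos'],s['eef_rot'],s['ft_force'],d['fx'],d['cx'],d['cy'],np.round(d['T_tool_cam'],3).tolist())
E
```

```text
[457.58425876 -61.61966555 277.69071147] [-3.14087500e+00  4.72113570e-04  9.97256668e-01] [-0.15032251 -0.22392096  0.36155709] 333.4409060958109 314.75129739675606 200.45969765038657 [[-0.001, -0.963, -0.27, 68.489], [1.0, -0.001, 0.0, -0.059], [-0.001, -0.27, 0.963, -146.528], [0.0, 0.0, 0.0, 1.0]]
```

View pics/w1.png

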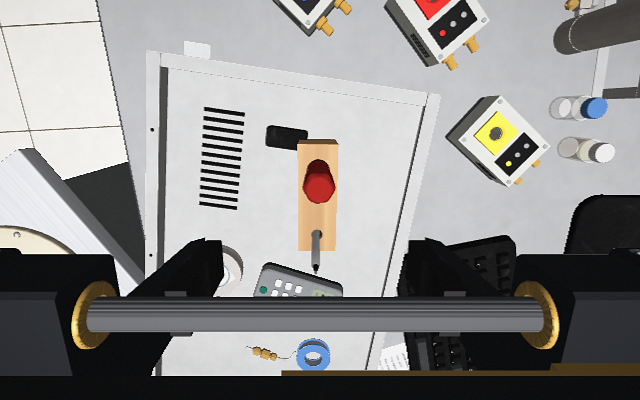

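```bash
cat >> h.py <<'E'
from scipy.spatial.transform import Rotation as Ro
def wT(d):
    T=np.eye(4);T[:3,:3]=Ro.from_euler('xyz',d['s']['eef_rot']).as_matrix();T[:3,3]=d['s']['tool_pos'];return T@d['T_tool_cam']
def intool(d,p):
    return Ro.from_euler('xyz',d['s']['eef_rot']).as_matrix().T@(np.array(p)-d['s']['tool_pos'])
E
python3 - <<'E'
from h import *
d=load('w1.png');T=wT(d)
print(blobs(d['img'],170,8,(280,140,360,220)))
for u,v,z in((319.5,188,183),(319.5,165,102),(298,250,62),(298,145,62),(338,145,62),(338,250,62)):
    p=atz(d,u,v,z,T);print(p.round(1),intool(d,p).round(1))
E
```

```text
[([318.3, 182.7], [303, 161, 33, 42, 995])]
[466.2 -54.7 183. ] [10.5  3.6 94.7]
[469.1 -52.3 102. ] [ 14.1   4.7 175.7]
[ 390.1 -129.5   62. ] [-93.5 -19.7 215.7]
[458.1 -27.4  62. ] [ 29.1 -17.9 215.7]
[494.3 -50.9  62. ] [ 29.1  25.2 215.7]
[ 429.6 -155.1   62. ] [-93.6  27.4 215.7]
```

>>> {"name": "drive_tool", "arguments": {"rows": [[[0.4,0.14,0],[0,0,0],88],[[0.4,0.14,1.5],[0,0,0],88],[[0.4,0.14,3],[0,0,0],88],[[0.4,0.14,4.4],[0,0,0],88],[[0.4,0.14,5.2],[0,0,0],88],[[0.4,0.14,5.5],[0,0,0],88],[[0.4,0.14,5.5],[0,0,0],88],[[0.4,0.14,5.5],[0,0,0],0],[[0.4,0.14,5.5],[0,0,0],0],[[0.4,0.14,5.5],[0,0,0],0],[[0.4,0.14,5.5],[0,0,0],0],[[0.4,0.14,5.5],[0,0,0],0]]}}

```text
time_s: 2.4
tool_pos: [466.5, -55.0, 141.2]
eef_rot: [3.14, -0.0, 0.997]
ft_force: [-0.1, 0.3, -0.1]
opening: 57.1
grasp_force: 0.0
```

>>> {"name": "drive_tool", "arguments": {"rows": [[[0,0,0],[0,0,0],0],[[0,0,0],[0,0,0],0],[[0,0,0],[0,0,0],0],[[0,0,0],[0,0,0],0],[[0,0,0],[0,0,0],0],[[0,0,0],[0,0,0],0]]}}

```text
time_s: 2.9
tool_pos: [466.2, -54.9, 140.5]
eef_rot: [-3.141, 0.0, 0.997]
ft_force: [0.1, -0.1, -1.2]
opening: 23.1
grasp_force: 29.8
```

>>> {"name": "drive_tool", "arguments": {"rows": [[[0,0,-0.3],[0,0,0],0],[[0,0,-0.6],[0,0,0],0],[[0,0,-1],[0,0,0],0],[[0,0,-1.4],[0,0,0],0],[[0,0,-1.8],[0,0,0],0],[[0,0,-2.2],[0,0,0],0],[[0,0,-2.6],[0,0,0],0],[[0,0,-3],[0,0,0],0],[[0,0,-3.3],[0,0,0],0],[[0,0,-3.4],[0,0,0],0],[[0,0,-3.4],[0,0,0],0],[[0,0,-3.4],[0,0,0],0]]}}

```text
time_s: 3.9
tool_pos: [466.1, -54.9, 225.4]
eef_rot: [-3.141, 0.0, 0.997]
ft_force: [0.6, -0.3, -1.3]
opening: 22.9
grasp_force: 29.8
```

```bash
python3 - <<'E'
from h import *
d,s=snap('wrist','w2.png'); e,s2=snap('scene','s2.png');print(s['tool_pos'],s['eef_rot'],s['opening'])
a=cv2.resize(d['img'][:,120:520,::-1],(400,400)); b=e['img'][60:260,240:440,::-1]
cv2.imwrite('pics/c2.png',np.hstack([a,cv2.resize(b,(400,400),interpolation=2)]))
i=np.array([*(np.array([650,25,52.])-[0,0,0])]);T=wT(load('w2.png'));q=np.linalg.inv(T)@[650,25,52,1];print('pred red px',q[0]/q[2]*d['fx']+d['cx'],q[1]/q[2]*d['fy']+d['cy'])
for z in (167,186,263,299-60,299-19-133-13):pass
E
```

```text
[466.08152885 -54.91045561 225.39593227] [-3.14138794e+00  1.02088947e-05  9.96718033e-01] 22.874890643706426
pred red px 446.03148377114474 -14.228743009550413
```

View pics/c2.png

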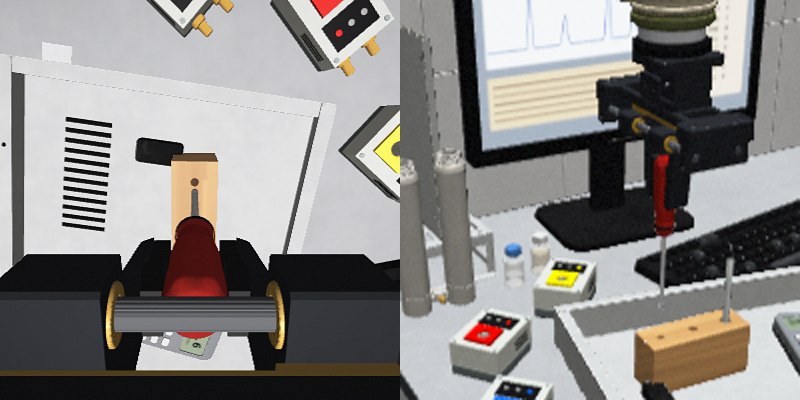

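>>> {"name": "drive_tool", "arguments": {"rows": [[[0.6,0.4,0],[0,0,0],0],[[1.5,1,0],[0,0,0],0],[[2.5,1.7,0],[0,0,0],0],[[3.5,2.4,0],[0,0,0],0],[[4.5,3.0,0],[0,0,0],0],[[5.4,3.6,0],[0,0,0],0],[[6.1,4.1,0],[0,0,0],0],[[6.5,4.35,0],[0,0,0],0],[[6.7,4.45,0],[0,0,0],0],[[6.7,4.45,0.5],[0,0,0],0],[[6.7,4.45,0.8],[0,0,0],0],[[6.7,4.45,0.8],[0,0,0],0]]}}

```text
time_s: 5.0
tool_pos: [649.5, 25.2, 203.4]
eef_rot: [-3.138, 0.002, 0.997]
ft_force: [-0.5, -1.0, -0.6]
opening: 23.2
grasp_force: 29.8
```

```bash
python3 - <<'E'
from h import *
d,s=snap('wrist','w3.png'); print(s['tool_pos'],s['eef_rot'],s['opening'],s['ft_force'])
d=load('w3.png');T=wT(d);q=np.linalg.inv(d['T_tool_cam'])@[0,0,128.5,1];print('pred tip',q[0]/q[2]*d['fx']+d['cx'],q[1]/q[2]*d['fy']+d['cy'])
q=np.linalg.inv(T)@[650,25,52,1];print('pred red',q[0]/q[2]*d['fx']+d['cx'],q[1]/q[2]*d['fy']+d['cy'])
cv2.imwrite('pics/c3.png',cv2.resize(d['img'][110:260,220:420,::-1],None,fx=4,fy=4,interpolation=cv2.INTER_CUBIC))
E
```

```text
[649.48598808  25.20348937 203.36677729] [-3.13775719e+00  1.84121936e-03  9.96528884e-01] 23.18854903742078 [-0.47914918 -0.9774642  -0.64356302]
pred tip 314.6892479731777 190.7612734191657
pred red 315.9037821408246 184.31134693767788
```

View pics/c3.png

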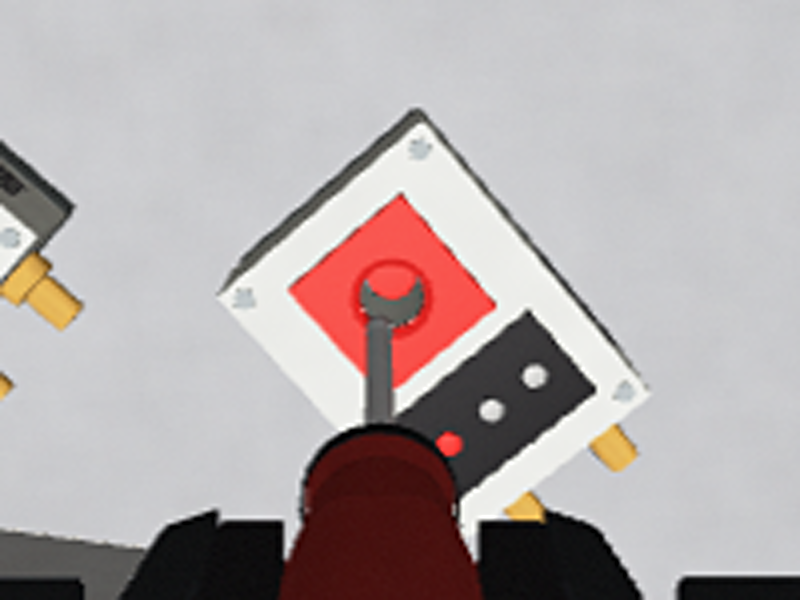

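```bash
python3 - <<'E'
from h import *
d=load('w3.png');T=wT(d)
for z,p in((52,(318,183.8)),):
    w=atz(d,*p,z,T);print(w,intool(d,w))
o,r=ray(d,314.75,190,d['T_tool_cam']);print('tip',o+r*(128.5-o[2])/r[2]) 
E
```

```text
[651.87057068  24.36046842  52.        ] [  0.86625863   3.04055555 151.35489025]
tip [6.65805091e-01 5.22368249e-02 1.28500000e+02]
```

>>> {"name": "drive_tool", "arguments": {"rows": [[[0.01,0.12,0.2],[0,0,0],0],[[0.01,0.12,0.5],[0,0,0],0],[[0.01,0.12,0.7],[0,0,0],0],[[0.01,0.12,0.7],[0,0,0],0],[[0.01,0.12,0.7],[0,0,0],0]]}}

```text
time_s: 5.47
tool_pos: [653.1, 23.8, 187.7]
eef_rot: [-3.141, 0.0, 0.997]
ft_force: [-0.2, 0.1, 0.7]
opening: 23.1
grasp_force: 29.8
```

```bash
python3 - <<'E'
from h import *
d,s=snap('wrist','w4.png'); print(s['tool_pos'],s['eef_rot'],s['opening'],s['ft_force'])
e,_=snap('scene','s4.png')
cv2.imwrite('pics/c4.png',np.hstack([cv2.resize(x[:,:,::-1],(400,400),interpolation=cv2.INTER_CUBIC) for x in (d['img'][150:230,275:355],e['img'][165:265,235:335])]))
E
```

```text
[653.09000619  23.82418223 187.71371009] [-3.14094813e+00  2.64289242e-04  9.96656663e-01] 23.085258996590593 [-0.19797284  0.07135722  0.65602224]
```

View pics/c4.png

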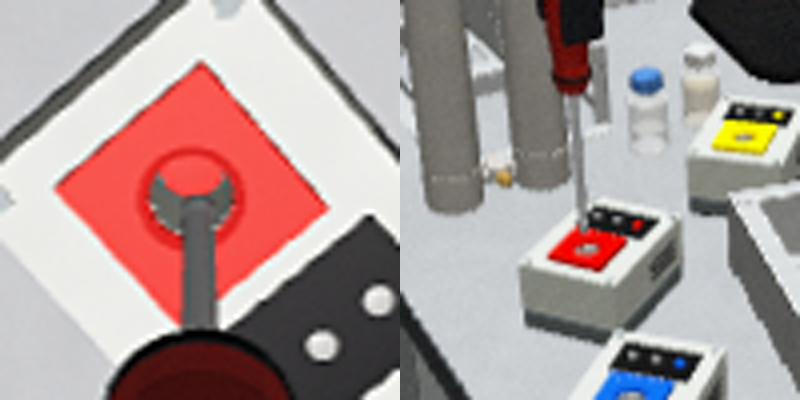

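```bash
python3 - <<'E'
from h import *
d=load('w4.png');T=wT(d)
for p in((313.1,189.8),):
    w=atz(d,*p,52,T);print(w,intool(d,w))
o,r=ray(d,275+198/5,150+204/5,d['T_tool_cam']);print('tip',o+r*(128.5-o[2])/r[2]) 
E
```

```text
[651.33163675  23.80782943  52.        ] [ -0.93285569  -1.38007932 135.71487906]
tip [-3.41919180e-02 -7.37539424e-02  1.28500000e+02]
```

>>> {"name": "drive_tool", "arguments": {"rows": [[[-0.035,-0.055,0],[0,0,0],0],[[-0.035,-0.055,0.1],[0,0,0],0],[[-0.035,-0.055,0.3],[0,0,0],0],[[-0.035,-0.055,0.5],[0,0,0],0],[[-0.035,-0.055,0.7],[0,0,0],0],[[-0.035,-0.055,0.9],[0,0,0],0],[[-0.035,-0.055,1.1],[0,0,0],0],[[-0.035,-0.055,1.2],[0,0,0],0],[[-0.035,-0.055,1.2],[0,0,0],0],[[-0.035,-0.055,1.2],[0,0,0],0],[[-0.035,-0.055,1.2],[0,0,0],0]]}}

```text
time_s: 6.48
tool_pos: [651.8, 23.9, 158.3]
eef_rot: [3.141, -0.0, 0.997]
ft_force: [0.8, -0.6, -2.1]
opening: 23.0
grasp_force: 29.8
```

>>> {"name": "drive_tool", "arguments": {"rows": [[[0,0,0.08],[0,0,0],0],[[0,0,0.16],[0,0,0],0],[[0,0,0.2],[0,0,0],0],[[0,0,0.2],[0,0,0],0],[[0,0,0.2],[0,0,0],0]]}}

```text
time_s: 6.9
tool_pos: [651.6, 23.9, 153.0]
eef_rot: [-3.142, -0.0, 0.997]
ft_force: [-0.4, 0.2, -0.8]
opening: 23.0
grasp_force: 29.8
```

>>> {"name": "drive_tool", "arguments": {"rows": [[[0,0,0.05],[0,0,0],0],[[0,0,0.1],[0,0,0],0],[[0,0,0.1],[0,0,0],0],[[0,0,0.1],[0,0,0],0]]}}

```text
time_s: 7.23
tool_pos: [651.7, 23.9, 150.7]
eef_rot: [3.141, -0.0, 0.997]
ft_force: [-0.3, 0.1, 2.7]
opening: 22.8
grasp_force: 29.8
```

>>> {"name": "drive_tool", "arguments": {"rows": [[[0,0,0.04],[0,0,0],0],[[0,0,0.08],[0,0,0],0],[[0,0,0.08],[0,0,0],0],[[0,0,0.08],[0,0,0],0]]}}

```text
time_s: 7.57
tool_pos: [651.7, 23.9, 148.6]
eef_rot: [3.141, -0.0, 0.997]
ft_force: [-1.2, 0.3, 2.1]
opening: 22.8
grasp_force: 29.8
```

>>> {"name": "drive_tool", "arguments": {"rows": [[[0,0,0.04],[0,0,0],0],[[0,0,0.04],[0,0,0],0],[[0,0,0.04],[0,0,0],0],[[0,0,0.04],[0,0,0],0]]}}

```text
time_s: 7.9
tool_pos: [651.7, 23.8, 147.6]
eef_rot: [3.141, -0.0, 0.997]
ft_force: [-0.0, -0.1, 3.9]
opening: 22.8
grasp_force: 29.8
```

>>> {"name": "drive_tool", "arguments": {"rows": [[[0,0,0.04],[0,0,0],0],[[0,0,0.04],[0,0,0],0],[[0,0,0.04],[0,0,0],0],[[0,0,0.04],[0,0,0],0]]}}

```text
time_s: 8.23
tool_pos: [651.6, 23.9, 146.5]
eef_rot: [3.142, -0.0, 0.997]
ft_force: [0.7, 0.6, 3.6]
opening: 22.8
grasp_force: 29.8
```

>>> {"name": "drive_tool", "arguments": {"rows": [[[0,0,0.03],[0,0,0],0],[[0,0,0.03],[0,0,0],0],[[0,0,0.03],[0,0,0],0],[[0,0,0.03],[0,0,0],0]]}}

```text
time_s: 8.57
tool_pos: [651.6, 23.9, 145.8]
eef_rot: [3.141, -0.0, 0.997]
ft_force: [-0.1, -0.1, 4.2]
opening: 22.9
grasp_force: 29.8
```

>>> {"name": "drive_tool", "arguments": {"rows": [[[0,0,0.03],[0,0,0],0],[[0,0,0.03],[0,0,0],0],[[0,0,0.03],[0,0,0],0],[[0,0,0.03],[0,0,0],0]]}}

```text
time_s: 8.9
tool_pos: [651.6, 23.9, 145.0]
eef_rot: [3.142, -0.0, 0.997]
ft_force: [0.0, 0.0, 4.6]
opening: 22.8
grasp_force: 29.8
```

>>> {"name": "drive_tool", "arguments": {"rows": [[[0,0,0.03],[0,0,0],0],[[0,0,0.03],[0,0,0],0],[[0,0,0.03],[0,0,0],0],[[0,0,0.03],[0,0,0],0],[[0,0,0.03],[0,0,0],0],[[0,0,0.03],[0,0,0],0]]}}

```text
time_s: 9.4
tool_pos: [651.7, 23.9, 144.8]
eef_rot: [3.141, -0.0, 0.997]
ft_force: [-0.3, 0.0, 6.1]
opening: 22.6
grasp_force: 29.9
```

>>> {"name": "drive_tool", "arguments": {"rows": [[[0,0,0],[0,0,0],0],[[0,0,0],[0,0,0],0],[[0,0,0],[0,0,0],0],[[0,0,0],[0,0,0],0],[[0,0,0],[0,0,0],0],[[0,0,0],[0,0,0],0],[[0,0,0],[0,0,0],0],[[0,0,0],[0,0,0],0],[[0,0,0],[0,0,0],0],[[0,0,0],[0,0,0],0],[[0,0,0],[0,0,0],0],[[0,0,0],[0,0,0],0]]}}

```text
time_s: 10.4
tool_pos: [651.7, 23.9, 144.8]
eef_rot: [3.141, -0.0, 0.997]
ft_force: [-0.4, -0.8, 7.0]
opening: 23.1
grasp_force: 29.9
```

>>> {"name": "drive_tool", "arguments": {"rows": [[[0,0,0],[0,0,0],0],[[0,0,0],[0,0,0],0],[[0,0,0],[0,0,0],0],[[0,0,0],[0,0,0],0],[[0,0,0],[0,0,0],0],[[0,0,0],[0,0,0],0],[[0,0,0],[0,0,0],0],[[0,0,0],[0,0,0],0],[[0,0,0],[0,0,0],0],[[0,0,0],[0,0,0],0],[[0,0,0],[0,0,0],0],[[0,0,0],[0,0,0],0]]}}

```text
time_s: 11.4
tool_pos: [651.7, 23.9, 144.8]
eef_rot: [3.141, -0.0, 0.997]
ft_force: [-0.9, 0.2, 6.2]
opening: 22.5
grasp_force: 29.9
```

```bash
python3 - <<'E'
from h import *
d,s=snap('wrist','w5.png'); print(s['time_s'],s['tool_pos'],s['ft_force'],s['grasp_force'])
e,_=snap('scene','s5.png')
cv2.imwrite('pics/c5.png',np.hstack([cv2.resize(x[:,:,::-1],(400,400),interpolation=cv2.INTER_CUBIC) for x in (d['img'][150:230,275:355],e['img'][165:265,235:335])]))
E
```

```text
11.4 [651.74650947  23.92190147 144.78218641] [-0.90926766  0.16085117  6.1738072 ] 29.879721775278085
```

View pics/c5.png

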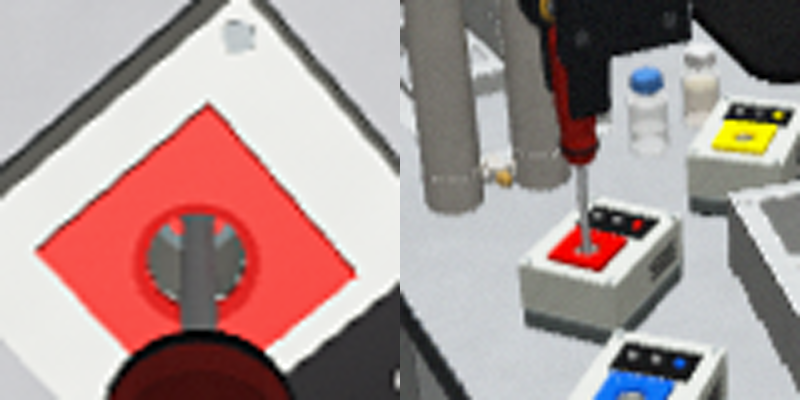

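The picture shows the shank centred in the red opening (ring centre at about (197, 262) in the crop, shank at u ≈ 198). The vials are standing where they were.

```bash
python3 -c "
from station import env; print(env.job_done())"
```

```text
the job is handed in; nothing more can be done
None
```

I handed the job in with the screwdriver gripped by its handle and its blade holding the red button at the bottom of its travel, at about 6–7 N for over 2 s. The hand-in call returned no verdict.

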